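# Hold a chandelier drop in the strain viewer

## Task

The amber glass chandelier drop standing in the wooden rack has to be checked for strain: pick it up by its two frosted edges only, never touching the clear faces, with a gentle grip of no more than about 15 N because the glass chips easily. Hold it upright in the light path of the strain viewer, its middle centred on the light axis halfway between lamp window and analyser, with its clear faces square to the light. Do not knock the glass or the viewer, leave the other drops, the gilded finial and the jar alone, and finish while holding the drop still there, clear of everything but the fingers.

Things in the scene. Friction and masses are not known exactly. Their poses are not given: they have to be found in the camera images.
- amber: amber glass drop, an upright bar 120 mm tall plus a 9 mm brass ring, about 0.12 kg: 26 mm across its two pale frosted edges (facing its own +x and -x), 19 mm across its two glossy clear faces (facing +y and -y). Origin at the centre of its underside, z up. It stands in any one of the rack's three slots, sunk 28 mm with 2 mm play all round, turned as the rack is; pull it straight up
- amber_frosted: the two frosted edges of the amber drop, the only place to grip it: flat matt strips 14 mm wide over the full height, at x = +13 and -13 mm; a grip of 5 to 15 N carries the drop without slipping; same origin and axes as the drop
- amber_clear: the two clear polished faces of the amber drop, not to be touched: raised panels 18 mm wide at y = +9.5 and -9.5 mm, from 32 mm above the foot to the top; same origin and axes as the drop
- amber_mid (a point): the middle of the amber drop, on its centre line 60 mm above its underside; axes as the drop's
- rack: fixed pale wooden block 76 (x) x 196 (y) x 36 mm high, three slots in a row at y = -58, 0, +58 mm, slot floors 8 mm above the table; three drops stand in it, tops 128 mm above the table, frosted edges facing the rack's +x and -x, clear faces towards each other. Origin at the centre of its underside
- viewer: strain viewer, fixed. Base 130 (x) x 410 (y) mm, its top mat 20 mm above the table; at +y a white lamp house, 184 mm high, round lit window at y = +81 mm; at -y an upright analyser frame 122 mm wide, 183 mm high, round dark glass, near side at y = -85 mm. Light runs level along y across the gap, which is open above and at the +x and -x sides. Origin: centre of the base's underside
- light_path (a point): the point on the light axis halfway between lamp window and analyser, 125 mm above the table over the viewer's origin; its y axis runs along the light, z up
- green: green glass drop of the same shape and size as the amber one, in another slot of the rack; leave it. Origin at the centre of its underside
- blue: blue glass drop of the same shape and size, in another slot of the rack; leave it. Origin at the centre of its underside
- finial: loose gilded turned finial, 48 mm across, 92 mm tall, standing on the table beyond the rack; leave it. Origin at the centre of its underside
- jar: loose white jar with a green lid, 48 mm across, 70 mm tall, standing on the table between rack and viewer; leave it. Origin at the centre of its underside
Things that resemble listed ones, but are neither listed nor needed, are in the scene too. What is meant by the amber is not pink, and is the smaller of those in its own colour.

How it is judged (in metres and radians):
On the way:
1. the amber drop is lifted straight out of its slot, held by its frosted edges (contact force between the fingers and amber_frosted above 1 N and contact force between amber and rack below 0.1 N and contact force between amber and viewer below 0.1 N and z of amber in the frame of rack above 0.05 m and angle between amber's own z axis and vertical below 0.15 rad), for 0.2 s.
At the end, for the whole second after the job is handed in: The drop is held at rest by its frosted edges (over 1 N), touching neither rack nor viewer; its middle within 7 mm sideways and 10 mm in height of the light axis, 25 mm of halfway along the gap; clear faces square to the light within 0.12 rad, upright within 0.1 rad (contact force between the fingers and amber_frosted above 1 N and contact force between amber and rack below 0.1 N and contact force between amber and viewer below 0.1 N and x of amber_mid in the frame of light_path between -0.007 and 0.007 m and y of amber_mid in the frame of light_path between -0.025 and 0.025 m and z of amber_mid in the frame of light_path between -0.01 and 0.01 m and angle between the y axis of amber and the y axis of light_path, either way round below 0.12 rad and angle between amber's own z axis and vertical below 0.1 rad and linear speed of amber below 0.02 m/s and angular speed of amber below 0.2 rad/s); the arm keeps its last pose, push and grip.
It fails at once if a finger touches a clear face of the amber drop (contact force between the fingers and amber_clear above 0.3 N).
It fails at once if the amber drop is squeezed hard (more than 18 N a finger, 36 N over both) (contact force between the fingers and amber above 36 N).
It fails at once if the amber drop knocks the viewer (over 1 N), is wrenched against the rack (over 15 N) or is tipped (over 0.5 rad) (contact force between amber and viewer above 1 N or contact force between amber and rack above 15 N or angle between amber's own z axis and vertical above 0.5 rad).
It fails at once if the robot knocks the viewer (over 3 N) (contact force between any of the arm, the fingers and viewer above 3 N).
It fails at once if another drop is moved by more than 10 mm, or the finial or jar by more than 15 mm (distance of any of green, blue from where it was at the start of the episode above 0.01 m or distance of any of finial, jar from where it was at the start of the episode above 0.015 m).
It also fails if it takes over 38 s, if anything falls off the work surface, if the arm or the gripper's body presses on something with over 40 N, if the wrist force passes 120 N, or if a joint passes its speed limit or range.

## Robot

A 6-joint arm with a two-finger parallel gripper is mounted at the origin on the work surface. World frame = base frame: x ahead of the robot, y to its left, z up, the work surface at z = 0. Lengths are in m, angles in degrees, forces in N, time in s.
With the tool pointing down it reaches from about 0.35 to 0.875 m from the base axis. Payload 4.2 kg.
Tool frame: the origin (TCP) lies midway between the tips of the shut fingers; the grasp point (between the pads) lies 19 mm behind it (r.pinch_z is the distance from the TCP to the grasp point, in m); z points along the fingers, y is the line along which they close (so a half turn about z gives the same grasp; the last joint's range is limited). The gripper opens to 87 mm and grips with 3 to 60 N. Pads are 19 mm wide; open, the fingers measure 117 mm over their backs; the gripper's body (75 mm by 190 mm) begins 51 mm behind the grasp point.
Start: joints at [-56.574, 22.042, 0.453, 0, -68.411, -14.817], TCP at [0.199, -0.592, 0.223] pointing down, gripper open.
Joint ranges: [-179.83, 179.83], [-69.29, 118.12], [-61.27, 80.66], [-181.25, 117.63], [-171.15, -9.14], [-177.46, 177.46]. Speed limits (degrees/s): [159.86, 159.86, 180, 180, 180, 180].

## Interface

Orientations are given as a 3x3 rotation matrix whose columns are the frame's x, y, z axes.
In Python, from station import r, imaging, models gives the robot as it stands. The module is installed in compiled form; this text tells all that it offers.
- The arm moves only by the tool apply_moves, never from a script. Its argument "moves" is a list of rows, each a list of 2 entries, a list of its own where there are three numbers: the shift along the tool's x, y, z in m, then the turn about the tool's z in degrees. A call has 1 to 5 rows; each row shifts and turns the commanded pose from where the row before left it, along the tool's axes as they then stand; what a row does not reach is not made up. A row lasts 1/12 s, in which the tool goes at most 41.7 mm and 7.16 degrees, less where a joint would pass 70% of its speed; a pose out of reach is approached as far as the arm can. A call is refused whole if a number of a shift passes 0.0417 or a number of a turn 7.16, either way. A call with a gripper value outside its range is refused whole. "hand" is the finger opening in m, from 0 to 0.087, set as the call begins (left out, the last holds). The fingers move at their own pace and stop on an object; the grip force is fixed at half the most. Time passes only in rows, so rows that do not move let the fingers close. It gives the time, the measured TCP pose, the force, the opening and the grip force at its end, in the units of the state.
- r.sense(): the state, without advancing time (a new reading comes with each control period).
- imaging.capture(name): name is "scene" or "top" or "wrist"; returns a dict with "frame" (400x640x3 uint8, blue, green, red), "intrinsics" (3x3 intrinsics, pixels), "eye" and "orientation" of the camera in the world. Camera axes: x right, y down, z forward; pixel columns grow to the right and rows downward; lengths in m; the calibration is good to about 2 mm. The wrist camera is an equidistant fisheye: a pixel r from the principal point sees the ray r / f radians off the axis. A picture is of the moment at which its call begins. There is no depth.
- r.finish_job(): hands the job in; it is judged then, once.
Trained networks look in a picture, given as the dict that the camera call returned (one of the last four; its "shot" number tells which), for a name from the list of things; names that differ only in an ending like _2 or _b are one class to them, and where a whole thing is asked for, a point or a joint stands for the part that bears it (a point fixed in the world has none). Each returns a list of dicts, best first, with "confidence" (0 to 1); they miss things now and then, are a little off and sometimes report something else, mostly with a low value. They report only what shows in the picture. A call takes as long as a camera call. They do not tell look-alikes from the thing itself.
- models.cut_out(picture, target): "region" (400x640 bool, what is visible of it) and "extent" ([left, top, width, height] as shares, 0 to 1, of the picture: columns of its width, rows of its height, round what is visible of it).
- models.place_of(picture, target): "at" ([column, row] as shares, 0 to 1, of the picture: columns of its width, rows of its height: a listed point, or the origin of a listed thing).
The state is a dict: "time_s": time; "joints": joint angles; "joint_velocities": joint speeds; "effort": joint torques, N m; "tcp_pos": TCP position; "ee_rot": TCP orientation; "wrist_force": force on the tool from outside, world axes, zero at the start; "moment": the same for the moment, N m; "gripper_width": opening from 0.0 (shut) to 1.0 (fully open); "gripper_force": force on a finger pad.
Only numpy, scipy, OpenCV 4.12 (cv2) and the standard library are available. Lean on these libraries where they do the work, as an engineer would, in place of code of your own. Each camera call takes 0.05 s, during which the arm holds its last target. There are 200 camera calls.

## Working session

There is one attempt and no reset: what is moved stays moved. The work goes in short steps, Python scripts to look and compute and a tool call to move; the robot and the scene stay as the last step left them, time stands still between calls to the robot, and variables do not carry over. Pictures are saved under pics/ and viewed, at most 10 in all, crops included, and the job is handed in when it is done.

Besides the shell and the picture viewer there is one more tool, called after ">>>" as name(argument=value, ...) on one line, values as JSON. apply_moves: Moves the arm, as the interface text tells. Its arguments: {"type":"object","properties":{"moves":{"type":"array"},"hand":{"type":"number"}},"required":["moves"]}

```bash
mkdir -p pics
cat > h.py <<'E'
from station import r, imaging, models
import numpy as np, cv2
def shot(n,fn=None):
    p=imaging.capture(n)
    if fn: cv2.imwrite('pics/'+fn,p['frame'])
    return p
def ray(p,uv):
    K=np.array(p['intrinsics']);R=np.array(p['orientation']);o=np.array(p['eye'])
    d=np.array([(uv[0]-K[0,2])/K[0,0],(uv[1]-K[1,2])/K[1,1],1.])
    d=R@d; return o,d/np.linalg.norm(d)
def atz(p,uv,z):
    o,d=ray(p,uv); return o+d*(z-o[2])/d[2]
def proj(p,X):
    K=np.array(p['intrinsics']);c=np.array(p['orientation']).T@(np.array(X)-p['eye'])
    return K[0,0]*c[0]/c[2]+K[0,2],K[1,1]*c[1]/c[2]+K[1,2]
def tri(*rs):
    A=0;b=0
    for o,d in rs:
        P=np.eye(3)-np.outer(d,d);A=A+P;b=b+P@o
    X=np.linalg.solve(A,b);return X,[float(np.linalg.norm((np.eye(3)-np.outer(d,d))@(X-o))) for o,d in rs]
E
python3 - <<'E'
from h import *
np.set_printoptions(precision=4,suppress=True)
P={n:shot(n,n+'1.png') for n in('scene','top')}
for n,p in P.items():
    print(n,np.array(p['eye']),np.array(p['orientation']).tolist(),np.array(p['intrinsics']).tolist())
    for t in('amber','rack','viewer','green','blue','finial','jar','amber_mid'):
        print(t,[(np.round(np.array(q['at'])*[640,400],1).tolist(),round(q['confidence'],2)) for q in models.place_of(p,t)][:4])
s=r.sense();print(s['gripper_width'],s['gripper_force'],s['time_s'],np.array(s['ee_rot']),s['tcp_pos'],r.pinch_z)
E
```

```text
scene [ 1.1013 -0.5038  0.6643] [[0.685921388991862, 0.46197081827923997, -0.562223097339378], [0.7275490986713066, -0.4497958386961794, 0.5180308991886198], [-0.013570451210032123, -0.7643733816336161, -0.64463103889275]] [[406.1781327812032, 0.0, 325.2204514881383], [0.0, 406.1781327812032, 198.6873990645929], [0.0, 0.0, 1.0]]
amber [([273.8, 253.7], 0.72), ([229.7, 270.5], 0.69), ([265.5, 309.7], 0.66)]
rack [([202.1, 287.4], 0.88)]
viewer [([382.2, 169.7], 0.92)]
green [([206.2, 282.4], 0.61)]
blue [([170.8, 292.4], 0.75)]
finial [([344.3, 288.4], 0.76)]
jar [([298.8, 215.4], 0.67)]
amber_mid [([220.0, 252.3], 0.9), ([261.1, 279.1], 0.72), ([276.2, 233.4], 0.63), ([203.0, 285.7], 0.42)]
top [ 0.5333 -0.0294  1.0735] [[-0.014933462428001589, -0.9960007030638411, 0.0880885417988383], [-0.9998883716757273, 0.014918188697528293, -0.0008317653799432884], [-0.0004856825854375179, -0.08809112975957993, -0.996112301384792]] [[386.7659103224289, 0.0, 318.01871307965763], [0.0, 386.7659103224289, 202.78761408842914], [0.0, 0.0, 1.0]]
amber [([399.0, 186.2], 0.8), ([369.1, 219.7], 0.6), ([410.7, 227.8], 0.59)]
rack [([427.8, 234.0], 0.76)]
viewer [([232.0, 235.6], 0.68)]
green [([430.9, 232.4], 0.75), ([429.7, 231.9], 0.34)]
blue [([452.0, 239.2], 0.51)]
finial [([353.2, 163.6], 0.76)]
jar [([330.0, 240.6], 0.7)]
amber_mid [([410.5, 178.9], 0.71), ([372.3, 213.7], 0.7), ([414.8, 223.2], 0.54)]
0.9990817386975082 0.0 0.9 [[-0.9477 -0.3191  0.    ]
 [-0.3191  0.9477 -0.    ]
 [ 0.     -0.     -1.    ]] [ 0.1995 -0.5923  0.2226] 0.0187
```

View pics/scene1.png

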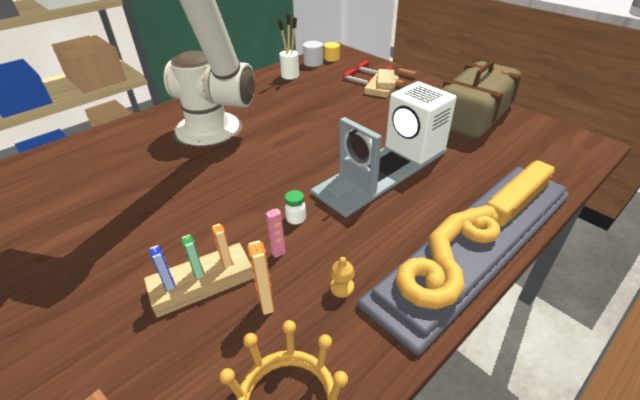

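View pics/top1.png

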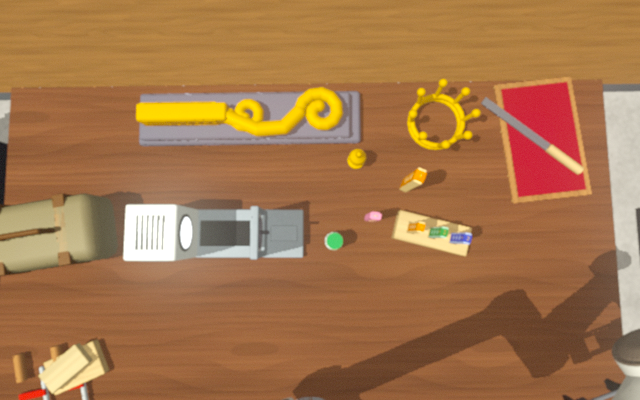

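```bash
cat > m1.py <<'E'
from h import *
np.set_printoptions(precision=4,suppress=True)
s,t=shot('scene'),shot('top')
W=[640,400]
g=lambda p,n:[np.array(q['at'])*W for q in models.place_of(p,n)]
for n in('rack','viewer','green','blue','finial','jar','amber'):
    for a in g(s,n):
        for b in g(t,n):
            X,e=tri(ray(s,a),ray(t,b))
            if max(e)<.008: print(n,X,np.round(e,4))
for n,z in(('rack',.036),('viewer',.02)):
    m=models.cut_out(t,n)[0]['region'].astype(np.uint8)
    c=max(cv2.findContours(m,0,2)[0],key=cv2.contourArea)
    B=cv2.boxPoints(cv2.minAreaRect(c)); print(n,B.tolist()); P=np.array([atz(t,b,z) for b in B]);print(P,P.mean(0),np.linalg.norm(P-np.roll(P,1,0),axis=1))
    e=P-np.roll(P,1,0); print(np.degrees(np.arctan2(e[:,1],e[:,0])))
a=t['frame'][195:265,385:485];b=t['frame'][185:275,110:310]
for n in('amber','green','blue'):
    for q in models.cut_out(s,n): print('scene',n,np.array(q['extent'])*[640,400,640,400],q['confidence'])
cv2.imwrite('pics/c1.png',np.vstack([cv2.resize(a,(400,280),interpolation=2),np.zeros((10,400,3),np.uint8),cv2.resize(b,(400,180),interpolation=2)]))
cv2.imwrite('pics/c2.png',cv2.resize(s['frame'][205:325,130:290],(800,600),interpolation=2))
E
python3 m1.py
```

```text
rack [ 0.5342 -0.3377 -0.0124] [0.0025 0.0025]
viewer [ 0.5438  0.22   -0.0053] [0.0035 0.0035]
green [ 0.5374 -0.3332 -0.0028] [0.0021 0.0021]
finial [ 0.75   -0.1331 -0.011 ] [0.0005 0.0005]
amber [ 0.6718 -0.2694 -0.0094] [0.0048 0.0048]
amber [ 0.549  -0.2757 -0.0045] [0.0028 0.0028]
amber [ 0.6618 -0.2336  0.1152] [0.0058 0.0058]
amber [ 0.5803 -0.1736  0.0061] [0.0016 0.0016]
rack [[391.41180419921875, 237.35296630859375], [398.41180419921875, 209.35296630859375], [472.52947998046875, 227.88238525390625], [465.52947998046875, 255.88238525390625]]
[[ 0.5294 -0.2249  0.036 ]
 [ 0.6041 -0.2461  0.036 ]
 [ 0.5514 -0.4428  0.036 ]
 [ 0.4774 -0.4205  0.036 ]] [ 0.5406 -0.3336  0.036 ] [0.2024 0.0776 0.2037 0.0773]
[  75.1043  -15.8417 -104.9897  163.2053]
viewer [[125.0, 204.0], [303.0, 204.0], [303.0, 260.0], [125.0, 260.0]]
[[0.6311 0.4975 0.02  ]
 [0.6238 0.0108 0.02  ]
 [0.4721 0.0126 0.02  ]
 [0.4792 0.4931 0.02  ]] [0.5515 0.2535 0.02  ] [0.1519 0.4867 0.1517 0.4806]
[  1.6622 -90.858  179.3403  89.146 ]
scene amber [210.688 224.     22.016  43.2  ] 0.61
scene amber [263.488 206.8    20.288  53.4  ] 0.61
scene green [185.088 235.88   20.608  43.72 ] 0.85
scene green [310.592  82.6   142.208 136.2  ] 0.48
scene green [149.504 247.12   24.512  42.4  ] 0.45
scene blue [148.928 243.8    25.728  43.68 ] 0.58
scene blue [213.184 223.32   21.12   46.   ] 0.19
```

View pics/c2.png

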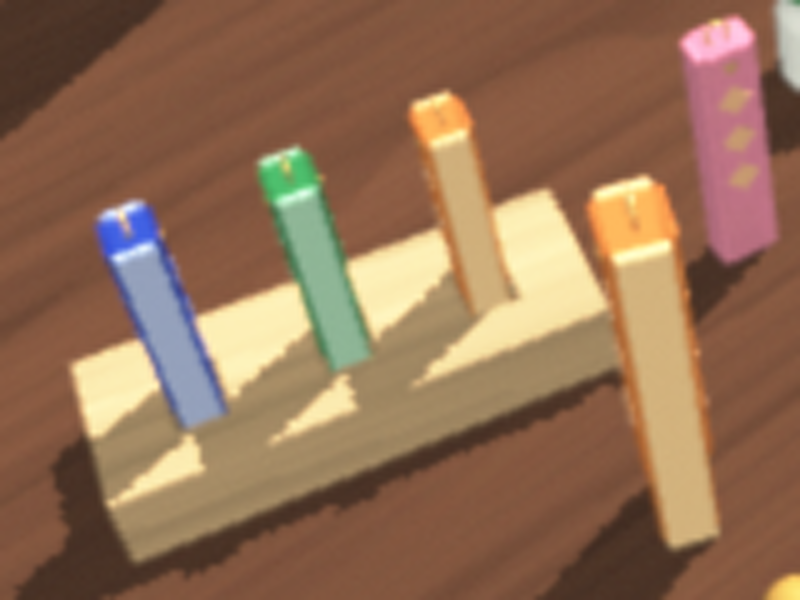

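>>> apply_moves(moves=[[[-0.0365, 0.0154, -0.0025], 0], [[-0.0365, 0.0154, -0.0025], 0], [[-0.0365, 0.0154, -0.0025], 0], [[-0.0365, 0.0154, -0.0025], 0], [[-0.0365, 0.0154, -0.0025], 0]])

```text
time_s: 2.47
tcp_pos: [0.3489, -0.4598, 0.2354]
ee_rot: [[-0.948, -0.319, 0.0], [-0.319, 0.948, -0.0], [-0.0, -0.0, -1.0]]
wrist_force: [0.9, -0.4, -1.5]
gripper_width: 1.001
gripper_force: 0.0
```

>>> apply_moves(moves=[[[-0.0365, 0.0154, -0.0025], 0], [[-0.0365, 0.0154, -0.0025], 0], [[-0.0365, 0.0154, -0.0025], 0], [[-0.0365, 0.0154, -0.0025], 0], [[-0.0365, 0.0154, -0.0025], 0]])

```text
time_s: 2.88
tcp_pos: [0.4975, -0.3283, 0.248]
ee_rot: [[-0.948, -0.319, 0.0], [-0.319, 0.948, -0.0], [-0.0, -0.0, -1.0]]
wrist_force: [1.2, -1.4, -0.4]
gripper_width: 1.0
gripper_force: 0.0
```

>>> apply_moves(moves=[[[-0.0365, 0.0154, -0.0025], 0], [[-0.0365, 0.0154, -0.0025], 0], [[0, 0, 0], -7], [[0, 0, 0], -7], [[0, 0, 0], -7]])

```text
time_s: 3.3
tcp_pos: [0.5563, -0.2764, 0.2523]
ee_rot: [[-0.765, -0.644, -0.0], [-0.644, 0.765, 0.0], [0.0, 0.0, -1.0]]
wrist_force: [-1.3, -0.5, 0.3]
gripper_width: 0.999
gripper_force: 0.0
```

>>> apply_moves(moves=[[[0, 0, 0], -7], [[0, 0, 0], -7], [[0, 0, 0], -7], [[0, 0, 0], -7], [[0, 0, 0], -7]])

```text
time_s: 3.72
tcp_pos: [0.5556, -0.2774, 0.2525]
ee_rot: [[-0.26, -0.966, -0.0], [-0.966, 0.26, -0.0], [0.0, 0.0, -1.0]]
wrist_force: [0.4, 0.4, 0.9]
gripper_width: 0.998
gripper_force: 0.0
```

View pics/c1.png

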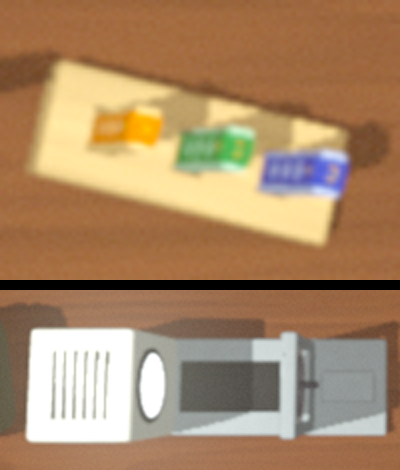

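Run:
```python
from h import *
np.set_printoptions(precision=4,suppress=True)
w=shot('wrist','w1.png')
print(w['eye'],np.array(w['orientation']),np.array(w['intrinsics']))
for t in('amber','green','blue','rack'):
    print(t,[(np.round(np.array(q['at'])*[640,400],1).tolist(),round(q['confidence'],2)) for q in models.place_of(w,t)][:4])
    for q in models.cut_out(w,t): print('  ',np.array(q['extent'])*[640,400,640,400],q['confidence'])
```

```text
[ 0.533  -0.3585  0.415 ] [[-0.9657  0.2471  0.0795]
 [ 0.2595  0.9199  0.2938]
 [-0.0005  0.3044 -0.9525]] [[309.7069   0.     314.7737]
 [  0.     309.7069 204.3647]
 [  0.       0.       1.    ]]
amber [([314.4, 245.7], 0.97), ([316.3, 170.7], 0.89), ([231.1, 196.9], 0.69)]
   [307.584 239.32   16.768  46.52 ] 0.97
   [303.488 165.6    27.2    39.72 ] 0.69
   [177.984 188.92   68.8    66.92 ] 0.61
green [([316.1, 123.8], 0.75)]
   [298.816 118.72   30.208  25.72 ] 0.58
   [355.776 278.12   35.072  48.4  ] 0.43
blue [([317.7, 84.0], 0.9)]
   [299.904  64.52   28.288  26.4  ] 0.87
rack [([314.7, 126.1], 0.71)]
   [280.192  50.12   66.688 154.92 ] 0.76
```

View pics/w1.png

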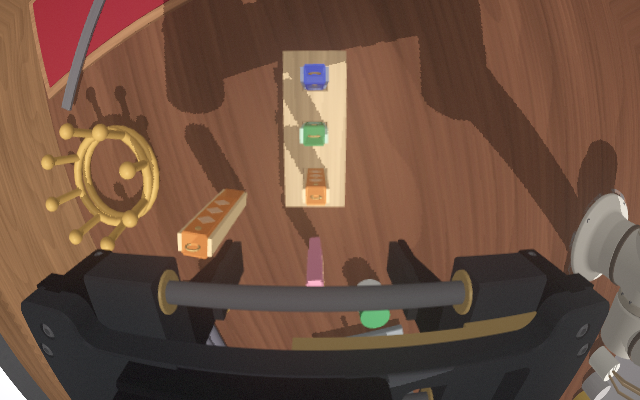

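```bash
cat >> h.py <<'E'
def wray(p,uv):
    K=np.array(p['intrinsics']);x,y=(uv[0]-K[0,2])/K[0,0],(uv[1]-K[1,2])/K[1,1]
    t=np.hypot(x,y);s=np.sinc(t/np.pi)
    return np.array(p['eye']),np.array(p['orientation'])@np.array([x*s,y*s,np.cos(t)])
def watz(p,uv,z):
    o,d=wray(p,uv); return o+d*(z-o[2])/d[2]
E
python3 - <<'E'
from h import *
np.set_printoptions(precision=4,suppress=True)
w=shot('wrist')
f=w['frame']; hsv=cv2.cvtColor(f,cv2.COLOR_BGR2HSV)
m=models.cut_out(w,'rack')[0]['region'].astype(np.uint8)
c=max(cv2.findContours(m,0,2)[0],key=cv2.contourArea)
c=cv2.approxPolyDP(cv2.convexHull(c),6,True)[:,0];print(c.tolist())
P=np.array([watz(w,b,.036) for b in c]);print(P,P.mean(0))
e=P-np.roll(P,1,0);print(np.linalg.norm(e,axis=1),np.degrees(np.arctan2(e[:,1],e[:,0])))
for q in models.cut_out(w,'amber'):
    x=np.array(q['extent'])*[640,400,640,400];print(x)
    u=x[0]+x[2]/2
    print(watz(w,(u,x[1]+x[3]),.128),watz(w,(u,x[1]),.036))
cv2.imwrite('pics/w2.png',cv2.resize(f[150:220,270:360],(720,560),interpolation=2))
E
```

```text
[[343, 51], [344, 203], [289, 206], [282, 55]]
[[ 0.4809 -0.4186  0.036 ]
 [ 0.5281 -0.2334  0.036 ]
 [ 0.5975 -0.2484  0.036 ]
 [ 0.5526 -0.4333  0.036 ]] [ 0.5398 -0.3334  0.036 ]
[0.0733 0.1911 0.071  0.1903] [ 168.3771   75.6876  -12.1602 -103.6265]
[176.128 190.92   69.824  65.4  ]
[ 0.6809 -0.243   0.128 ] [ 0.6916 -0.296   0.036 ]
[304.832 168.4    23.808  37.8  ]
[ 0.5556 -0.2677  0.128 ] [ 0.55   -0.2863  0.036 ]
[308.096 238.4    19.712  48.92 ]
[ 0.5789 -0.1774  0.128 ] [ 0.5735 -0.1945  0.036 ]
```

View pics/w2.png

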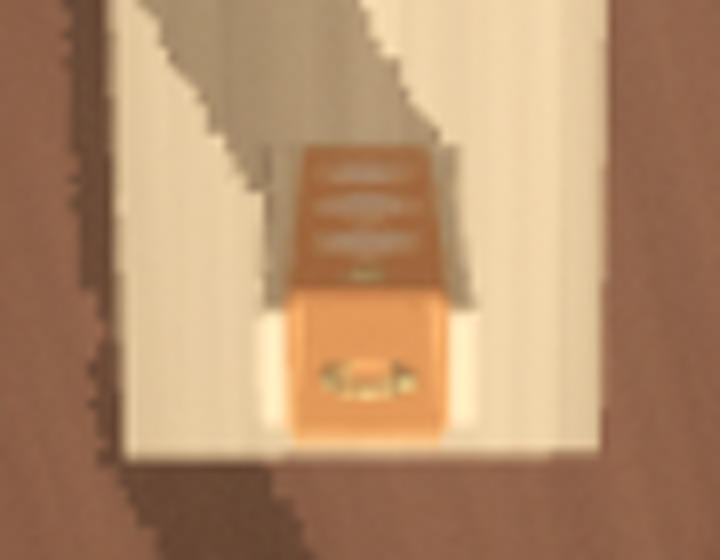

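Run:
```python
from h import *
np.set_printoptions(precision=4,suppress=True)
w=shot('wrist');s=shot('scene')
k=lambda a,b:(270+a/8-.5,150+b/8-.5)
P=np.array([watz(w,k(*q),.128) for q in((290,290),(447,290),(445,440),(290,440))])
print(P,P.mean(0));e=P-np.roll(P,1,0);print(np.linalg.norm(e,axis=1),np.degrees(np.arctan2(e[:,1],e[:,0])))
print('foot edge',[watz(w,k(*q),.036) for q in((305,145),(432,145))])
print('rack edge',[watz(w,k(*q),.036) for q in((125,455),(600,455),(610,0))])
print(tri(wray(w,k(368,365)),ray(s,(218.1,227.9))))
T=np.array(r.sense()['tcp_pos']);R=np.array(r.sense()['ee_rot']);print(T,R.T@(P.mean(0)-T))
```

```text
[[ 0.5603 -0.2903  0.128 ]
 [ 0.5422 -0.2853  0.128 ]
 [ 0.5473 -0.2672  0.128 ]
 [ 0.5654 -0.2722  0.128 ]] [ 0.5538 -0.2787  0.128 ]
[0.0188 0.0188 0.0188 0.0189] [-105.8944  164.5964   74.401   -15.4076]
foot edge [array([ 0.5606, -0.2903,  0.036 ]), array([ 0.5416, -0.285 ,  0.036 ])]
rack edge [array([ 0.6024, -0.2492,  0.036 ]), array([ 0.5285, -0.2288,  0.036 ]), array([ 0.5092, -0.2999,  0.036 ])]
(array([ 0.5539, -0.2779,  0.1275]), [0.0007169428384193083, 0.0007169428384192731])
[ 0.5556 -0.2774  0.2526] [0.0018 0.0014 0.1246]
```

Run:
```python
from h import *
np.set_printoptions(precision=4,suppress=True)
w=shot('wrist');s=shot('scene')
X,e=tri(wray(w,(194,243)),ray(s,(130+632/5,205+212/5)));print(X,e)
print(tri(wray(w,(177+8,190+62)),ray(s,(130+600/5,205+190/5))))
a=np.radians(-15.4);R=np.array([[np.cos(a),np.sin(a)],[-np.sin(a),np.cos(a)]]);print(R@(X[:2]-[.5538,-.2787]))
```

```text
[ 0.6753 -0.2722  0.162 ] [0.0015124051629953172, 0.001512405162995321]
(array([ 0.6754, -0.2777,  0.1816]), [0.0033476487570939036, 0.0033476487570939443])
[0.1154 0.0385]
```

>>> apply_moves(moves=[[[0.0018, 0.0014, 0.02], 0.3], [[0, 0, 0.03], 0], [[0, 0, 0], 0]], hand=0.06)

```text
time_s: 4.77
tcp_pos: [0.5505, -0.2772, 0.1968]
ee_rot: [[-0.272, -0.962, -0.01], [-0.962, 0.272, 0.005], [-0.002, 0.011, -1.0]]
wrist_force: [-1.0, 0.8, -2.3]
gripper_width: 0.851
gripper_force: 0.0
```

>>> apply_moves(moves=[[[0, 0, 0], 0], [[0, 0, 0], 0]])

```text
time_s: 4.93
tcp_pos: [0.5545, -0.2792, 0.204]
ee_rot: [[-0.27, -0.963, 0.001], [-0.963, 0.27, -0.001], [0.001, -0.002, -1.0]]
wrist_force: [0.6, -0.6, 0.5]
gripper_width: 0.729
gripper_force: 0.0
```

Run:
```python
from h import *
np.set_printoptions(precision=4,suppress=True)
s=r.sense();T=np.array(s['tcp_pos']);R=np.array(s['ee_rot']);print(T,R,s['gripper_width'],s['wrist_force'],s['joints'],s['joint_velocities'])
w=shot('wrist','w3.png')
cv2.imwrite('pics/w3.png',cv2.resize(w['frame'][130:330,220:420],(600,600),interpolation=2))
```

```text
[ 0.5545 -0.2792  0.204 ] [[-0.27   -0.9629  0.0015]
 [-0.9629  0.27   -0.0014]
 [ 0.001  -0.0018 -1.    ]] 0.7287223016986014 [ 0.5533 -0.6366  0.4725] [-11.7817  22.3216  -1.8822   0.0678 -65.6975  -3.9091] [-0.0371 -0.8706  1.1999 -0.0356  0.3185  0.0035]
```

View pics/w3.png

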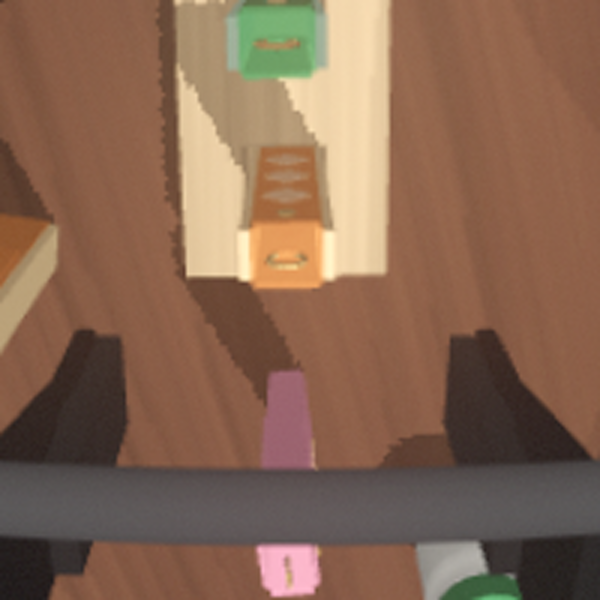

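Run:
```python
from h import *
np.set_printoptions(precision=4,suppress=True)
w=shot('wrist')
s=r.sense();T=np.array(s['tcp_pos']);R=np.array(s['ee_rot'])
k=lambda a,b:(220+a/3-.5,130+b/3-.5)
P=np.array([watz(w,k(*q),.128) for q in((252,223),(321,223),(325,289),(250,289))])
C=P.mean(0);print(T,C,np.linalg.norm(P-np.roll(P,1,0),axis=1),R.T@(C-T))
```

```text
[ 0.5549 -0.2792  0.2046] [ 0.5545 -0.2779  0.128 ] [0.0192 0.0186 0.0192 0.0207] [-0.0012  0.001   0.0766]
```

>>> apply_moves(moves=[[[-0.0005, 0.0003, 0.015], 0], [[0, 0, 0.015], 0], [[0, 0, 0.015], 0], [[0, 0, 0.015], 0], [[0, 0, 0.01], 0]], hand=0.045)

```text
time_s: 5.45
tcp_pos: [0.5539, -0.2782, 0.1326]
ee_rot: [[-0.27, -0.963, 0.001], [-0.963, 0.27, -0.0], [-0.0, -0.001, -1.0]]
wrist_force: [0.1, 0.7, -0.6]
gripper_width: 0.528
gripper_force: 0.0
```

>>> apply_moves(moves=[[[0, 0, 0], 0], [[0, 0, 0], 0], [[0, 0, 0], 0], [[0, 0, 0], 0], [[0, 0, 0], 0]])

```text
time_s: 5.87
tcp_pos: [0.5542, -0.2784, 0.1337]
ee_rot: [[-0.27, -0.963, 0.002], [-0.963, 0.27, -0.001], [0.0, -0.002, -1.0]]
wrist_force: [-0.3, -0.4, -0.1]
gripper_width: 0.514
gripper_force: 0.0
```

>>> apply_moves(moves=[[[0, 0, 0.012], 0], [[0, 0, 0.012], 0], [[0, 0, 0.01], 0], [[0, 0, 0.007], 0], [[0, 0, 0], 0]], hand=0.036)

```text
time_s: 6.28
tcp_pos: [0.5526, -0.2779, 0.0899]
ee_rot: [[-0.271, -0.963, -0.003], [-0.963, 0.271, 0.001], [-0.0, 0.003, -1.0]]
wrist_force: [-0.7, 0.1, -0.5]
gripper_width: 0.416
gripper_force: 0.0
```

>>> apply_moves(moves=[[[0, 0, 0], 0], [[0, 0, 0], 0], [[0, 0, 0], 0]], hand=0.03)

```text
time_s: 6.53
tcp_pos: [0.5542, -0.2784, 0.0923]
ee_rot: [[-0.27, -0.963, 0.001], [-0.963, 0.27, -0.001], [0.0, -0.002, -1.0]]
wrist_force: [0.1, 0.7, 0.1]
gripper_width: 0.356
gripper_force: 0.0
```

>>> apply_moves(moves=[[[0, 0, 0], 0], [[0, 0, 0], 0]], hand=0.028)

```text
time_s: 6.7
tcp_pos: [0.5539, -0.2783, 0.0921]
ee_rot: [[-0.27, -0.963, 0.001], [-0.963, 0.27, -0.0], [-0.0, -0.001, -1.0]]
wrist_force: [0.1, 0.5, 0.3]
gripper_width: 0.325
gripper_force: 0.0
```

>>> apply_moves(moves=[[[0, 0, 0], 0], [[0, 0, 0], 0]], hand=0.027)

```text
time_s: 6.87
tcp_pos: [0.5538, -0.2782, 0.0918]
ee_rot: [[-0.27, -0.963, 0.001], [-0.963, 0.27, -0.0], [0.0, -0.001, -1.0]]
wrist_force: [0.1, 0.2, -0.4]
gripper_width: 0.312
gripper_force: 0.1
```

>>> apply_moves(moves=[[[0, 0, 0], 0], [[0, 0, 0], 0]], hand=0.0263)

```text
time_s: 7.03
tcp_pos: [0.5537, -0.2782, 0.0917]
ee_rot: [[-0.27, -0.963, 0.0], [-0.963, 0.27, -0.0], [0.0, -0.0, -1.0]]
wrist_force: [-0.2, -0.1, -0.8]
gripper_width: 0.305
gripper_force: 0.1
```

>>> apply_moves(moves=[[[0, 0, 0], 0], [[0, 0, 0], 0], [[0, 0, 0], 0]], hand=0.0259)

```text
time_s: 7.28
tcp_pos: [0.5538, -0.2783, 0.0916]
ee_rot: [[-0.27, -0.963, 0.0], [-0.963, 0.27, -0.0], [0.0, -0.001, -1.0]]
wrist_force: [-0.5, -0.9, 0.3]
gripper_width: 0.299
gripper_force: 5.3
```

>>> apply_moves(moves=[[[0, 0, 0], 0], [[0, 0, 0], 0], [[0, 0, 0], 0]], hand=0.0257)

```text
time_s: 7.53
tcp_pos: [0.5538, -0.2782, 0.0916]
ee_rot: [[-0.27, -0.963, 0.0], [-0.963, 0.27, -0.0], [0.0, -0.0, -1.0]]
wrist_force: [1.1, 0.2, 0.8]
gripper_width: 0.298
gripper_force: 10.7
```

>>> apply_moves(moves=[[[0, 0, -0.003], 0], [[0, 0, -0.005], 0], [[0, 0, -0.007], 0], [[0, 0, -0.008], 0], [[0, 0, -0.008], 0]])

```text
time_s: 7.95
tcp_pos: [0.5532, -0.2781, 0.1234]
ee_rot: [[-0.27, -0.963, -0.001], [-0.963, 0.27, 0.0], [0.0, 0.001, -1.0]]
wrist_force: [-0.5, 0.0, -0.7]
gripper_width: 0.297
gripper_force: 10.3
```

>>> apply_moves(moves=[[[0, 0, -0.01], 0], [[0, 0, -0.01], 0], [[0, 0, -0.01], 0], [[0, 0, -0.01], 0], [[0, 0, -0.01], 0]])

```text
time_s: 8.37
tcp_pos: [0.5536, -0.2782, 0.1738]
ee_rot: [[-0.271, -0.963, 0.0], [-0.963, 0.271, -0.0], [-0.0, -0.0, -1.0]]
wrist_force: [0.9, -0.1, -0.8]
gripper_width: 0.295
gripper_force: 10.4
```

>>> apply_moves(moves=[[[0, 0, -0.02], 0], [[0, 0, -0.025], 0], [[0, 0, -0.03], 0], [[0, 0, -0.03], 0], [[0, 0, -0.025], 0]])

```text
time_s: 8.78
tcp_pos: [0.5536, -0.2784, 0.3057]
ee_rot: [[-0.27, -0.963, 0.002], [-0.963, 0.27, -0.001], [0.0, -0.002, -1.0]]
wrist_force: [0.4, -0.2, -1.3]
gripper_width: 0.299
gripper_force: 10.4
```

Run:
```python
from h import *
np.set_printoptions(precision=4,suppress=True)
t=shot('top');s=shot('scene');f=s['frame'].copy()
print([(np.array(q['extent'])*[640,400,640,400],q['confidence']) for q in models.cut_out(s,'amber')])
a=cv2.resize(t['frame'][190:270,115:315],(800,320),interpolation=2)
b=cv2.resize(f[70:220,150:460],(550,266),interpolation=2);b=cv2.copyMakeBorder(b,0,0,0,250,0)
cv2.imwrite('pics/v1.png',np.vstack([a,b]))
```

```text
[(array([193.6  , 154.08 ,  19.776,  41.08 ]), 0.87), (array([264.896, 207.2  ,  19.52 ,  50.68 ]), 0.86), (array([247.68 , 243.6  ,  26.304,  72.2  ]), 0.71)]
```

View pics/v1.png

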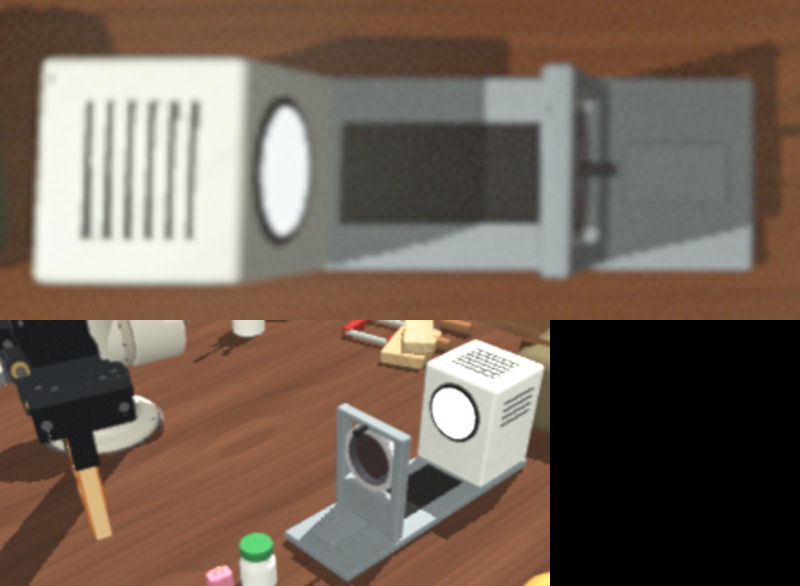

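Run:
```python
from h import *
np.set_printoptions(precision=4,suppress=True)
t=shot('top');s=shot('scene')
k=lambda a,b:(115+a/4-.5,190+b/4-.5)
for n,z,q in(('base',.02,[(752,79),(752,269),(325,270),(330,78)]),('lamp',.184,[(42,58),(248,58),(245,284),(33,282)]),('anal',.183,[(541,64),(575,64),(573,277),(541,277)]),('win',.125,[(284,98),(284,242)]),('mat',.02,[(340,123),(540,124),(540,222),(340,222)])):
    P=np.array([atz(t,k(*p),z) for p in q]);e=P-np.roll(P,1,0);print(n,P[:,:2].tolist(),P.mean(0),np.degrees(np.arctan2(e[:,1],e[:,0])))
# heights from two views: window centre, analyser near/far top corners
c=lambda a,b:(150+a*310/550-.5,70+(b-320)*150/266-.5)
print('window',tri(ray(s,c(454,412)),ray(t,k(284,170))))
print('anal corner +x -y',tri(ray(s,c(409,440)),ray(t,k(575,64))))
print('anal corner -x -y',tri(ray(s,c(341,405)),ray(t,k(574,277))))
```

```text
base [[0.609410458248814, 0.012365306671551012], [0.4807987472509075, 0.013831462564812314], [0.48442856283156766, 0.3021912756331896], [0.6144076494320487, 0.30045628793269863]] [0.5473 0.1572 0.02  ] [-90.9937 179.3469  89.2788  -0.7648]
lamp [[0.6158498120915953, 0.4154915729631741], [0.6140689744095961, 0.2965832169453641], [0.4848074295793075, 0.29605667185264906], [0.4877381927448209, 0.4169013628727744]] [0.5506 0.3563 0.184 ] [  -0.6305  -90.858  -179.7666   88.6107]
anal [[0.6081460987327103, 0.12765709564300057], [0.6078520583053637, 0.10802122786291907], [0.4859219730468186, 0.10932343766833982], [0.48619417544549687, 0.1275820738357007]] [0.547  0.1181 0.183 ] [  0.0352 -90.8579 179.3881  89.1459]
win [[0.594434614869527, 0.2956720090699523], [0.506588857060076, 0.29433271930326804]] [0.5505 0.295  0.125 ] [   0.8735 -179.1265]
mat [[0.5835750371056059, 0.2932578625568803], [0.5808570923069479, 0.15705892209899042], [0.5144980397334786, 0.1570143213775303], [0.5165194291833829, 0.29244928956968497]] [0.5489 0.2249 0.02  ] [   0.6909  -91.1432 -179.9615   89.1449]
window (array([0.5507, 0.2945, 0.1278]), [0.0005921291092785664, 0.000592129109278593])
anal corner +x -y (array([0.611 , 0.111 , 0.1844]), [0.004463847819424218, 0.00446384781942413])
anal corner -x -y (array([0.4893, 0.1119, 0.1858]), [0.004801477848099966, 0.004801477848099996])
```

>>> apply_moves(moves=[[[0, 0, 0], -5], [[0, 0, 0], -5], [[0, 0, 0], -4.8], [[-0.02, 0.001, 0], 0], [[-0.03, 0.001, 0], 0]])

```text
time_s: 9.45
tcp_pos: [0.5513, -0.229, 0.2997]
ee_rot: [[-0.019, -1.0, -0.005], [-1.0, 0.019, 0.001], [-0.001, 0.005, -1.0]]
wrist_force: [0.2, 0.1, -0.9]
gripper_width: 0.301
gripper_force: 9.3
```

>>> apply_moves(moves=[[[-0.035, 0.001, 0], 0], [[-0.035, 0.001, 0], 0], [[-0.035, 0.001, 0], 0], [[-0.035, 0.001, 0], 0], [[-0.035, 0.001, 0], 0]])

```text
time_s: 9.87
tcp_pos: [0.5488, -0.0515, 0.3007]
ee_rot: [[-0.016, -1.0, -0.004], [-1.0, 0.016, -0.0], [0.0, 0.004, -1.0]]
wrist_force: [0.8, 0.1, -1.7]
gripper_width: 0.297
gripper_force: 9.3
```

>>> apply_moves(moves=[[[-0.035, 0.001, 0], 0], [[-0.035, 0.001, 0], 0], [[-0.035, 0.001, 0], 0], [[-0.035, 0.001, 0], 0], [[-0.035, 0.001, 0], 0]])

```text
time_s: 10.28
tcp_pos: [0.5466, 0.1234, 0.3007]
ee_rot: [[-0.015, -1.0, -0.004], [-1.0, 0.015, -0.001], [0.002, 0.004, -1.0]]
wrist_force: [-0.4, -0.1, -0.7]
gripper_width: 0.297
gripper_force: 9.3
```

>>> apply_moves(moves=[[[-0.035, 0.0007, 0], 0], [[-0.03, 0, 0], 0], [[-0.02, 0, 0], 0], [[-0.007, 0, 0], 0], [[0, 0, 0], 0]])

```text
time_s: 10.7
tcp_pos: [0.5478, 0.2152, 0.3004]
ee_rot: [[-0.013, -1.0, -0.003], [-1.0, 0.013, -0.002], [0.002, 0.003, -1.0]]
wrist_force: [0.3, -0.7, -0.7]
gripper_width: 0.3
gripper_force: 9.3
```

>>> apply_moves(moves=[[[0, 0, 0], 0], [[0, 0, 0], 0], [[0, 0, 0], 0], [[0, 0, 0], 0]])

```text
time_s: 11.03
tcp_pos: [0.5486, 0.2128, 0.3027]
ee_rot: [[-0.017, -1.0, 0.0], [-1.0, 0.017, 0.0], [-0.0, -0.0, -1.0]]
wrist_force: [0.2, -1.1, -0.5]
gripper_width: 0.298
gripper_force: 9.3
```

>>> apply_moves(moves=[[[0, 0, 0.015], 0], [[0, 0, 0.02], 0], [[0, 0, 0.02], 0], [[0, 0, 0.02], 0], [[0, 0, 0.02], 0]])

```text
time_s: 11.45
tcp_pos: [0.5486, 0.2131, 0.2071]
ee_rot: [[-0.017, -1.0, 0.001], [-1.0, 0.017, 0.0], [-0.0, -0.001, -1.0]]
wrist_force: [0.2, 0.5, -1.9]
gripper_width: 0.299
gripper_force: 9.3
```

>>> apply_moves(moves=[[[0, 0, 0.02], 0], [[0, 0, 0.02], 0], [[0, 0, 0.012], 0], [[0, 0, 0.007], 0], [[0, 0, 0], 0]])

```text
time_s: 11.87
tcp_pos: [0.5479, 0.2129, 0.1471]
ee_rot: [[-0.017, -1.0, -0.003], [-1.0, 0.017, -0.002], [0.002, 0.003, -1.0]]
wrist_force: [-0.6, 0.8, -1.3]
gripper_width: 0.299
gripper_force: 9.3
```

>>> apply_moves(moves=[[[0, 0, 0], 0], [[0, 0, 0], 0], [[0, 0, 0], 0], [[0, 0, 0], 0], [[0, 0, 0], 0]])

```text
time_s: 12.28
tcp_pos: [0.5488, 0.2141, 0.1493]
ee_rot: [[-0.016, -1.0, 0.001], [-1.0, 0.016, 0.001], [-0.001, -0.001, -1.0]]
wrist_force: [-0.7, -1.1, -1.0]
gripper_width: 0.298
gripper_force: 9.3
```

Run:
```python
from h import *
np.set_printoptions(precision=4,suppress=True)
s=shot('scene');w=shot('wrist')
print(r.sense()['tcp_pos'],proj(s,[.5486,.2135,.065]),proj(s,[.5486,.2135,.125]))
for p in(s,w):
  for n in('amber','amber_mid'): print(n,[(np.round(np.array(q['at'])*[640,400],1).tolist(),round(q['confidence'],2)) for q in models.place_of(p,n)])
a=cv2.resize(s['frame'][60:220,300:460],(400,400),interpolation=2);b=cv2.resize(w['frame'][100:340,195:435],(400,400),interpolation=2)
cv2.imwrite('pics/f1.png',np.hstack([a,b]))
```

```text
[0.5486 0.2141 0.1489] (np.float64(382.5653050083482), np.float64(153.12102386128115)) (np.float64(384.39771076769074), np.float64(133.3229247371503))
amber [([277.9, 252.3], 0.94), ([383.3, 153.7], 0.92), ([265.6, 306.5], 0.84)]
amber_mid [([264.4, 279.7], 0.95), ([380.9, 133.5], 0.92), ([273.6, 233.0], 0.85)]
amber [([316.9, 210.1], 0.89)]
amber_mid [([315.0, 241.1], 0.69)]
```

View pics/f1.png

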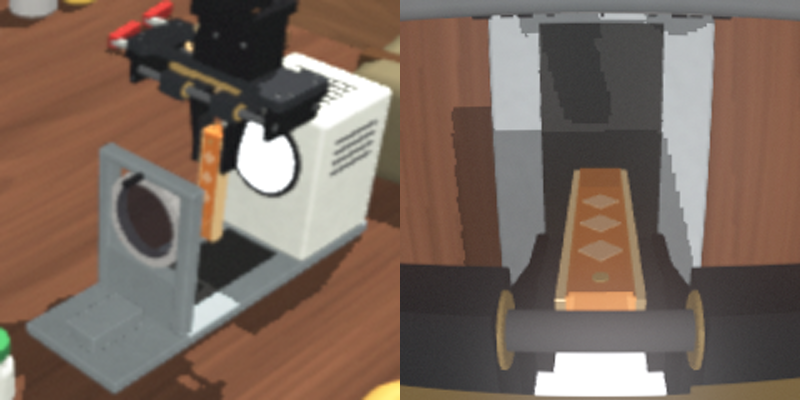

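>>> apply_moves(moves=[[[0, 0, 0], 0], [[0, 0, 0], 0], [[0, 0, 0], 0], [[0, 0, 0], 0], [[0, 0, 0], 0]])

```text
time_s: 13.0
tcp_pos: [0.5486, 0.2139, 0.1485]
ee_rot: [[-0.016, -1.0, -0.0], [-1.0, 0.016, -0.0], [0.0, 0.0, -1.0]]
wrist_force: [-0.3, -0.3, -1.7]
gripper_width: 0.298
gripper_force: 9.3
```

```bash
python3 -c "
from h import *
s=r.sense();print(s['tcp_pos'],s['gripper_force']);print(r.finish_job())"
```

```text
[0.54855924 0.21391803 0.14851852] 9.290630837786011
the job is handed in; nothing more can be done
None
```

The job is handed in at about 13 s: the arm is holding the amber drop still and upright by its frosted edges at about 9 N, centred in the strain viewer's light path as far as the camera images show; the hand-in returned no verdict.

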